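# Seat a nipped-up block on its parallels with a two-faced mallet

### The arm

A 7-joint arm with a two-finger parallel gripper is mounted at the origin on the work surface. World frame = base frame: x ahead of the robot, y to its left, z up, the work surface at z = 0. Lengths are in m, angles in rad, forces in N, time in s.
With the tool pointing down it reaches from about 0.35 to 0.9 m from the base axis. Payload 19.9 kg.
Tool frame: the origin (TCP) lies at the very end of the fingers, on their centre line; the grasp point (between the pads) lies 19 mm behind it (ctrl.grip_point_offset is the distance from the TCP to the grasp point, in m); z points along the fingers, y is the line along which they close (so a half turn about z gives the same grasp; the last joint's range is limited). The gripper opens to 94 mm and grips with 3 to 60 N. Pads are 16 mm wide; open, the fingers measure 119 mm over their backs; the gripper's body (75 mm by 177 mm) begins 78 mm behind the grasp point.
Start: joints at [1.093, 0.417, -0.01, 1.614, 0.005, 1.111, -0.053], TCP at [0.264, -0.567, 0.205] pointing down, gripper open.
Joint ranges: [-2.81, 2.81], [-0.39, 2.02], [-1.27, 1.25], [0.06, 2.57], [-1.19, 4.33], [0.19, 2], [-2.82, 2.82]. Speed limits (rad/s): [1.89, 1.89, 2.39, 2.39, 3.01, 3.01, 3.01].

### API

Orientations are given as [roll, pitch, yaw] about the fixed x, y, z axes, in that order (R = Rz(yaw) Ry(pitch) Rx(roll)).
In Python, from cell import ctrl, get_image, get_calibration gives the robot as it stands.
- The arm moves only by the shell command python3 -m inch 'ROWS' [FORCE]. ROWS is text: rows parted by semicolons, each of 7 numbers parted by spaces: the turn, a rotation vector about the tool's x, y, z in rad, then the shift along the tool's x, y, z in mm, then the finger opening in mm, from 0 to 94. A call has exactly 8 rows; each row shifts and turns the commanded pose from where the row before left it, along the tool's axes as they then stand; what a row does not reach is not made up. A row lasts 1/10 s, in which the tool goes at most 50 mm and 8.59 degrees, less where a joint would pass 70% of its speed; a pose out of reach is approached as far as the arm can. A call is refused whole if a number of a shift passes 50 or a number of a turn 0.15, either way. A call with a gripper value outside its range is refused whole. The fingers move at their own pace and stop on an object; FORCE is the grip in N (left out, the last holds). Time passes only in rows, so rows that do not move let the fingers close, or fill a call up. It gives the time, the measured TCP pose, the force, the opening and the grip force at its end, in the units of the state.
- ctrl.state(): the state, without advancing time (a new reading comes with each control period).
- get_image(name): name is "scene" or "top"; returns the picture (384x512x3 uint8, red, green, blue); there is no depth.
- get_calibration(name): a dict with "mtx" (3x3 intrinsics, pixels), "extrinsics" (4x4, takes a point from camera to world coordinates). Camera axes: x right, y down, z forward; pixel columns grow to the right and rows downward; lengths in m; the calibration is good to about 2 mm. A picture is of the moment at which its call begins. get_calibration takes no time and is no camera call.
- ctrl.sign_off(): hands the job in; it is judged then, once.
The state is a dict: "time": time; "qpos": joint angles; "joint_velocities": joint speeds; "joint_torque": joint torques, N m; "position": TCP position; "ee_rot": TCP orientation; "wrist_force": force on the tool from outside, world axes, zero at the start; "torque": the same for the moment, N m; "grip_width": finger opening in m; "finger_force": force on a finger pad.
Only numpy, scipy, OpenCV 4.12 (cv2) and the standard library are available. Lean on these libraries where they do the work, as an engineer would, in place of code of your own. Each camera call takes 0.05 s, during which the arm holds its last target. There are 200 camera calls.

### The job

The aluminium block was nipped up in the vise without being seated: it sits high and crooked above its two parallels, and one of these has crept out. Slide that parallel back so that both stick out evenly at the two ends of the jaws, then tap the block down with the nylon face of the mallet (never the brass face or the hand, no heavy blows) until it lies flat and tight on the parallels and neither of them can be slid any more. Put the mallet back down on the bench and leave the other things where they are.

Things in the scene. Friction and masses are not known exactly. Their poses are not given: they have to be found in the camera images.
- vise: Green machine vise bolted to the bench, nipped on the block. Origin on the bench under the middle of the clamped block; x along the jaws (100 mm wide), y along the screw to its handle, z up. Bed 50 mm and jaw tops 92 mm above the bench; jaw faces at y -25.5 and +25.5 mm, jaws with backs from y -76 to +86. Foot 140 mm wide in x. Bracket, screw and tommy bar reach to y +215, below 80 mm.
- block: Bright aluminium block 100 (x, along the jaws) x 50 x 46 mm high, about 0.6 kg, held by friction between the jaws, its middle 5 to 9 mm too high and rocked up to 0.055 rad, one end higher. Origin in the middle of its underside, z up. Pushed with over 10 N it creeps down, 3 mm in 0.1 s for each further 10 N; near an end (30 mm off the middle) that end goes down.
- block_top (a point): Middle of the block's top face, 46 mm above the block's origin; z is the face's upward normal, x along the block. Seated flat on the parallels the top is 118 mm above the bench (underside 72). The block stays tight on the parallels only if its last taps press 15 N or more at each end; less leaves it touching but the parallels loose.
- parallel_a: Ground steel parallel, a bar 150 long x 12 wide x 22 mm high, 0.3 kg, standing on the vise bed under the block, along one jaw (either). Origin in the middle of its underside, x along it as the vise's x. While the block is clear of it it slides on 1 to 3 N. One parallel, either, has crept 24 to 34 mm out to vise -x (towards the robot). Even: origin at vise x 0, 25 mm out at either end.
- parallel_b: The other parallel, the same in every way; the clear gap between the two is 25 mm. The one that has not crept lies within 4 mm of even.
- mallet: Two-faced mallet, 0.5 kg. Origin in the middle of the head on the handle's axis; x along the handle away from the head, z to the white nylon face (brass face at -z). Head 80 mm long in z, body 44 x 44 mm in x and y, round faces 42 mm across. Wooden handle 22 mm wide (y), 26 deep (z), from x 22 to 180 mm; centre of mass x 12, z -4 mm. Starts on its brass face, handle level, 40 mm up.
- nylon_face (a point): Middle of the mallet's white nylon face, 40 mm from the mallet's origin. The mallet starts with this face up and its handle pointing to the robot's right. It stands firmly on either face (handle level) or, handle upright, on the flat end of the head (x -22 mm), and lies on its side.
- brass_face (a point): Middle of the mallet's yellow brass face, at z -40 mm of the mallet.
- hammer: bystander: hammer lying on the bench, 260 mm long; origin at the middle of its underside
- spanner: bystander: steel spanner, 180 mm long, lying on the bench; origin at the middle of its underside
- flange: bystander: dark steel flange ring, 100 mm across, 14 mm thick
- oil_can: bystander: red oil can, 60 mm across, 140 mm tall; origin under its middle
- offcut: bystander: steel offcut 110 x 45 x 45 mm; origin under its middle
- try_square: bystander: try square, 120 mm stock and 150 mm blade, lying flat; origin under the middle of the stock
Things that resemble listed ones, but are neither listed nor needed, are in the scene too. What is meant by the mallet is not turquoise, and is the smaller of those in its own colour.

How it is judged:
On the way, in this order (a step that is already met when the one before it is completed fails the run):
1. both parallels lie evenly, each within 8 mm of the middle along the jaws, before the block is tapped (x of parallel_a in the frame of vise between -0.008 and 0.008 m and x of parallel_b in the frame of vise between -0.008 and 0.008 m), for 0.2 s.
2. the nylon face taps the block (contact force between mallet and block above 4 N and z of nylon_face in the frame of block_top below 0.006 m).
3. the block lies flat and pinches both parallels, the mallet lifted off (contact force between block and parallel_a above 2 N and contact force between block and parallel_b above 2 N and angle between block's own z axis and vertical below 0.015 rad and contact force between mallet and block below 0.3 N), for 0.2 s.
At the end, for the whole second after the job is handed in: The block is flat (within 0.015 rad) and presses on each parallel with more than 2 N, so neither slides; both parallels are within 10 mm of even along the jaws; the mallet rests on the bench (head centre lower than 55 mm) off the vise (contact force between block and parallel_a above 2 N and contact force between block and parallel_b above 2 N and angle between block's own z axis and vertical below 0.015 rad and x of parallel_a in the frame of vise between -0.01 and 0.01 m and x of parallel_b in the frame of vise between -0.01 and 0.01 m and height (world z) of mallet below 0.055 m and linear speed of mallet below 0.03 m/s and contact force between mallet and vise below 0.2 N); the robot touches nothing.
It fails at once if the brass face struck the block (contact force between mallet and block above 1 N and z of brass_face in the frame of block_top below 0.015 m).
It fails at once if the block was pushed by hand (contact force between any of the fingers, the arm and block above 4 N).
It fails at once if a heavy blow: over 100 N on the block (contact force between mallet and block above 100 N).
It fails at once if a bystander was moved by more than 20 mm (distance of any of hammer, spanner, flange, oil_can, offcut, try_square from where it was at the start of the episode above 0.02 m).
It also fails if it takes over 72 s, if anything falls off the work surface, if the arm or the gripper's body presses on something with over 40 N, if the wrist force passes 120 N, or if a joint passes its speed limit or range.

## Working session

There is one attempt and no reset: what is moved stays moved. The work goes in short steps, Python scripts to look and compute and a shell command to move; the robot and the scene stay as the last step left them, time stands still between calls to the robot, and variables do not carry over. Pictures are saved under pics/ and viewed, at most 10 in all, crops included, and the job is handed in when it is done.

```bash
mkdir -p pics; ls
cat > h.py <<'E'
import numpy as np, cv2
from cell import ctrl, get_image, get_calibration
def snap(n,f):
    im=get_image(n); cv2.imwrite(f'pics/{f}.png',im[:,:,::-1]); return im
E
python3 - <<'E'
from h import *
a=snap('scene','s0');b=snap('top','t0')
np.set_printoptions(precision=4,suppress=True)
for n in('scene','top'):
    c=get_calibration(n);print(c['mtx'],c['extrinsics'])
s=ctrl.state();print(s)
E
```

```text
pics
[[351.4971   0.     252.7736]
 [  0.     351.4971 194.4964]
 [  0.       0.       1.    ]] [[ 0.3861  0.7674 -0.5119  1.093 ]
 [ 0.9224 -0.3154  0.2229 -0.1953]
 [ 0.0096 -0.5582 -0.8297  1.0045]
 [ 0.      0.      0.      1.    ]]
[[439.2233   0.     251.2912]
 [  0.     439.2233 198.6407]
 [  0.       0.       1.    ]] [[-0.0286 -0.994   0.1051  0.3977]
 [-0.9996  0.0279 -0.0078  0.0356]
 [ 0.0048 -0.1053 -0.9944  1.5834]
 [ 0.      0.      0.      1.    ]]
{'time': 0.1, 'qpos': array([ 1.0935,  0.4179, -0.0103,  1.6141,  0.0047,  1.1107, -0.053 ]), 'joint_velocities': array([ 0.0012, -0.0001,  0.0003, -0.0009,  0.0016,  0.0015,  0.0014]), 'joint_torque': array([  0.0019, -85.2585,   0.6406, -42.6694,  -0.0488,   0.0165,
        -0.    ]), 'position': array([ 0.2637, -0.5663,  0.2049]), 'ee_rot': array([-3.1405,  0.0001,  0.4358]), 'wrist_force': array([-0.2568,  0.3531,  0.5417]), 'torque': array([-0.0072, -0.0362, -0.0166]), 'finger_force': 0.0, 'grip_width': 0.09404923478739095}
```

View pics/s0.png

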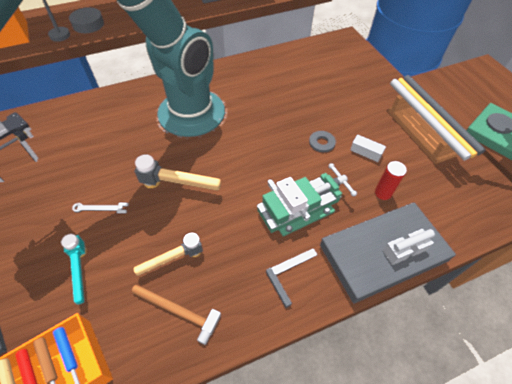

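View pics/t0.png

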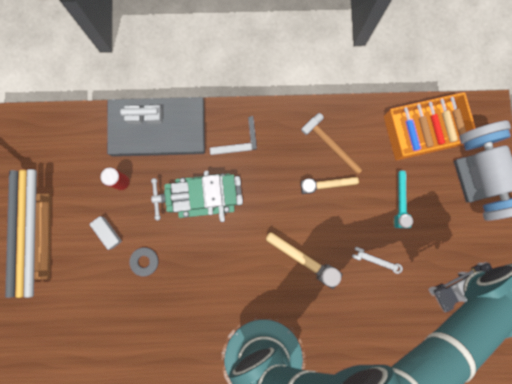

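Run:
```python
import cv2,numpy as np
s=cv2.imread('pics/s0.png');t=cv2.imread('pics/t0.png')
r=lambda im,x,y,w,h:cv2.resize(im[y:y+h,x:x+w],(400,300),interpolation=cv2.INTER_CUBIC)
cv2.imwrite('pics/c0.png',np.vstack([np.hstack([r(s,245,160,100,75),r(t,160,160,100,75)]),np.hstack([r(s,130,215,100,75),r(t,280,150,100,75)])]))
```

```text
(no output)
```

View pics/c0.png

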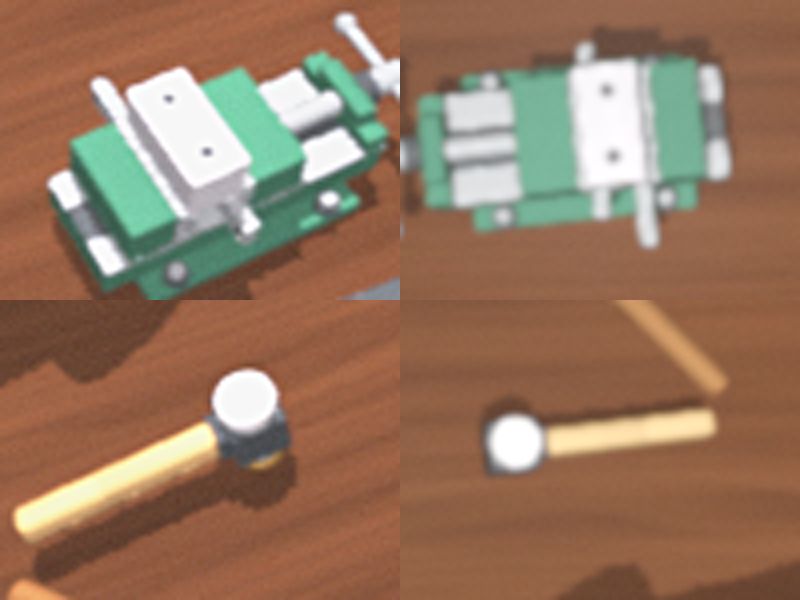

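```bash
cat >> h.py <<'E'
def ray(n,u,v):
    c=get_calibration(n);X=np.array(c['extrinsics']);d=X[:3,:3]@np.linalg.inv(c['mtx'])@[u,v,1];return X[:3,3],d/np.linalg.norm(d)
def tri(s,t):
    (p,d),(q,e)=ray('scene',*s),ray('top',*t)
    a=np.linalg.lstsq(np.stack([d,-e],1),q-p,rcond=None)[0]
    P,Q=p+a[0]*d,q+a[1]*e;return (P+Q)/2,np.linalg.norm(P-Q)
def atz(n,u,v,z):
    p,d=ray(n,u,v);return p+d*(z-p[2])/d[2]
E
python3 - <<'E'
from h import *
np.set_printoptions(precision=4,suppress=True)
S=lambda x,y:(245+x/4,160+y/4)
T=lambda x,y:(160+(x-400)/4,160+y/4)
for n,s,t in [('dot+',(207,152),(606,90)),('dot-',(168,99),(613,156)),('-x-y',(130,90),(648,182)),('-x+y',(182,70),(584,188)),('+x+y',(247,160),(572,65)),('+x-y',(195,187),(638,62)),('crept end',(100,83),(648,243)),('par+y +xend',(243,232),(585,45))]:
    print(n,*tri(S(*s),T(*t)))
for n,t in [('crept end',(648,246)),('+y par -x end',(602,217)),('+y par +x end',(585,43))]: print(n,atz('top',*T(*t),.072))
print('face',tri((191.5,240),(308.75,185.75)));print('hend',tri((136.25,271.25),(358.25,180.5)))
# vise handle/jaws green top edges -> yaw via minAreaRect of green in top
t=cv2.imread('pics/t0.png')[150:225,150:260];h=cv2.cvtColor(t,cv2.COLOR_BGR2HSV)
m=cv2.inRange(h,(60,60,60),(95,255,255));c=np.argwhere(m)[:,::-1].astype(np.float32);print(cv2.minAreaRect(c))
E
```

```text
dot+ [0.6108 0.1574 0.1232] 0.0028549099911554425
dot- [0.555  0.1524 0.122 ] 0.0021665770822250894
-x-y [0.5338 0.1267 0.12  ] 0.008423290762220433
-x+y [0.5294 0.1778 0.1148] 0.0021207207595070597
+x+y [0.6312 0.183  0.1264] 0.0021445985275206593
+x-y [0.6348 0.1324 0.1242] 0.008058847352990575
crept end [0.4848 0.1288 0.0663] 0.0036032699941058208
par+y +xend [0.6577 0.1763 0.0662] 0.004604305588021022
crept end [0.4812 0.1268 0.072 ]
+y par -x end [0.5073 0.1659 0.072 ]
+y par +x end [0.6595 0.1778 0.072 ]
face (array([ 0.5973, -0.1752,  0.0719]), np.float64(0.003661863917644354))
hend (array([ 0.6153, -0.3531,  0.0412]), np.float64(0.009305699659143756))
((50.05940628051758, 45.59405517578125), (37.612403869628906, 70.64763641357422), 84.2894058227539)
```

```bash
R="0 0 0 28.8 -34.3 0 0"; python3 -m inch '0 0 0 28.8 -34.3 0 0;0 0 0 28.8 -34.3 0 0;0 0 0 28.8 -34.3 0 0;0 0 0 28.8 -34.3 0 0;0 0 0 28.8 -34.3 0 0;0 0 0 28.8 -34.3 0 0;0 0 0 28.8 -34.3 0 0;0 0 0 28.8 -34.3 0 0'
python3 -m inch '0 0 0 28.8 -34.3 0 0;0 0 0 28.8 -34.3 0 0;0 0 0 28.8 -34.3 0 0;0 0 0 28.8 -34.3 0 0;0 0 0 28.8 -34.3 0 0;0 0 0 28.8 -34.3 0 0;0 0 0 28.8 -34.3 0 0;0 0 0 28.8 -34.3 0 0'
python3 -m inch '0 0 -0.15 0 0 0 0;0 0 -0.15 0 0 0 0;0 0 -0.15 0 0 0 0;0 0 -0.15 0 0 0 0;0 0 -0.15 0 0 0 0;0 0 -0.15 0 0 0 0;0 0 -0.15 0 0 0 0;0 0 -0.15 0 0 0 0'
```

```text
time: 0.9
position: [0.3568, -0.2188, 0.2054]
ee_rot: [3.141, 0.0, 0.436]
wrist_force: [0.7, 0.9, 0.3]
grip_width: 0.0332
finger_force: 0.0
time: 1.7
position: [0.4499, 0.1272, 0.2055]
ee_rot: [3.142, -0.0, 0.435]
wrist_force: [1.2, -0.9, 0.8]
grip_width: 0.0004
finger_force: 0.0
time: 2.5
position: [0.4497, 0.1254, 0.2053]
ee_rot: [-3.141, 0.0, 1.642]
wrist_force: [0.7, 0.4, -0.5]
grip_width: 0.0005
finger_force: 0.0
```

```bash
python3 -m inch '0 0 0 0 0 36 0;0 0 0 0 0 36 0;0 0 0 0 0 36 0;0 0 0 0 0 30 0;0 0 0 0 0 8 0;0 0 0 0 5 0 0;0 0 0 0 5 0 0;0 0 0 0 5 0 0'
python3 -m inch '0 0 0 0 5 0 0;0 0 0 0 5 0 0;0 0 0 0 5 0 0;0 0 0 0 5 0 0;0 0 0 0 5 0 0;0 0 0 0 3 0 0;0 0 0 0 0 0 0;0 0 0 0 0 0 0'
python3 - <<'E'
from h import *
s=snap('scene','s1');t=snap('top','t1')
r=lambda im,x,y,w,h:cv2.resize(im[y:y+h,x:x+w,::-1],(400,300),interpolation=cv2.INTER_CUBIC)
cv2.imwrite('pics/c1.png',np.hstack([r(s,245,160,100,75),r(t,160,160,100,75)]))
E
```

```text
time: 3.3
position: [0.4663, 0.1266, 0.0609]
ee_rot: [3.139, -0.0, 1.635]
wrist_force: [0.2, 0.3, 0.2]
grip_width: 0.0002
finger_force: 0.0
time: 4.1
position: [0.493, 0.1283, 0.0595]
ee_rot: [3.141, -0.0, 1.636]
wrist_force: [0.0, -0.4, -0.1]
grip_width: 0.0001
finger_force: 0.0
```

View pics/c1.png

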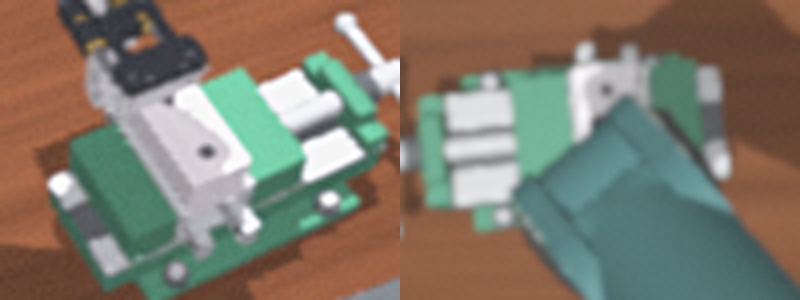

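Run:
```python
from h import *
np.set_printoptions(precision=4,suppress=True)
T=lambda x,y:(160+(x-400)/4,160+y/4);S=lambda x,y:(245+x/4,160+y/4)
P={'+y+':(585,43),'+y-':(602,217),'-y+':(629,48)}
W={k:atz('top',*T(*v),.072) for k,v in P.items()}
print(W); d=W['+y+']-W['+y-']; print('len',np.linalg.norm(d),'yaw',np.arctan2(d[1],d[0]))
u=np.array([np.cos(.068),np.sin(.068),0])
print({k:w@u for k,w in W.items()}); print('blockc',np.array([.5823,.155,0])@u, 'tcp',np.array([.493,.1283,0])@u)
print(tri(S(200,243),T(629,48)),tri(S(243,232),T(585,43)))
```

```text
{'+y+': array([0.6595, 0.1778, 0.072 ]), '+y-': array([0.5073, 0.1659, 0.072 ]), '-y+': array([0.654 , 0.1397, 0.072 ])}
len 0.1526119658723969 yaw 0.07829100717363725
{'+y+': np.float64(0.6700331719193926), '+y-': np.float64(0.5174292871477241), '-y+': np.float64(0.6619839938136788)}
blockc 0.5914861201368069 tcp 0.500578301091467
(array([0.6543, 0.1391, 0.0683]), np.float64(0.0017184066498213647)) (array([0.6589, 0.1758, 0.0685]), np.float64(0.0053187733979911805))
```

```bash
python3 -m inch '0 0 0 0 3 0 0;0 0 0 0 2.5 0 0;0 0 0 0 0 0 0;0 0 0 0 0 0 0;0 0 0 0 -15 0 0;0 0 0 0 -10 -10 0;0 0 0 0 0 -45 94;0 0 0 0 0 -45 94'
python3 -m inch '0 0 0 -40 0 -25 94;0 0 0 -50 0 0 94;0 0 0 -50 0 0 94;0 0 0 -50 0 0 94;0 0 0 -50 0 0 94;0 0 0 -50 0 0 94;0 0 0 -50 0 0 94;0 0 0 0 0 0 94'
python3 - <<'E'
from h import *
s=snap('scene','s2');t=snap('top','t2')
r=lambda im,x,y,w,h:cv2.resize(im[y:y+h,x:x+w,::-1],(400,300),interpolation=cv2.INTER_CUBIC)
cv2.imwrite('pics/c2.png',np.vstack([np.hstack([r(s,245,160,100,75),r(t,160,160,100,75)]),np.hstack([r(s,130,215,100,75),r(t,280,150,100,75)])]))
E
```

```text
time: 5.0
position: [0.4725, 0.1271, 0.1603]
ee_rot: [-3.14, -0.0, 1.637]
wrist_force: [1.0, -0.4, 0.7]
grip_width: 0.0132
finger_force: 0.0
time: 5.8
position: [0.4946, -0.2191, 0.1839]
ee_rot: [-3.141, 0.001, 1.628]
wrist_force: [0.0, 1.8, -0.1]
grip_width: 0.0766
finger_force: 0.0
```

View pics/c2.png

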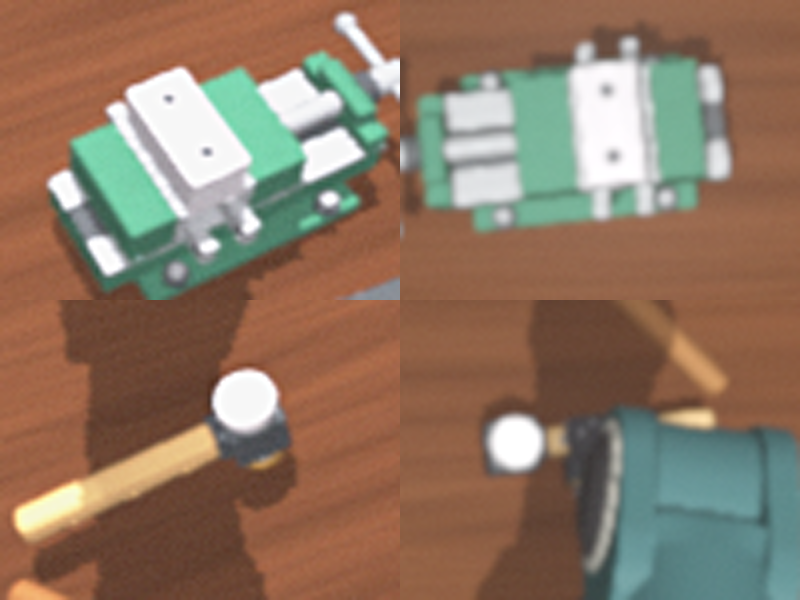

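Run:
```python
from h import *
np.set_printoptions(precision=4,suppress=True)
T=lambda x,y:(280+(x-400)/4,150+(y-300)/4);S=lambda x,y:(130+x/4,215+(y-300)/4)
print('face',atz('top',*T(515,443),.08),atz('scene',*S(246,400),.08))
a,b=atz('top',*T(560,440),.053),atz('top',*T(716,423),.053);print(a,b,np.arctan2(*(b-a)[[1,0]]))
a,b=atz('scene',*S(208,439),.053),atz('scene',*S(30,517),.053);print(a,b,np.arctan2(*(b-a)[[1,0]]))
t=cv2.imread('pics/t0.png');h=cv2.cvtColor(t,cv2.COLOR_BGR2HSV)[175:195,300:365]
m=cv2.inRange(h,(15,60,120),(35,200,255));c=np.argwhere(m)[:,::-1]+[300,175]
v=cv2.fitLine(c.astype(np.float32),cv2.DIST_L2,0,.01,.01).ravel();print(v,c.min(0),c.max(0))
p=atz('top',v[2],v[3],.05);q=atz('top',v[2]+v[0]*20,v[3]+v[1]*20,.05);print(p,np.arctan2(*(q-p)[[1,0]]))
```

```text
face [ 0.5958 -0.1758  0.08  ] [ 0.6021 -0.1736  0.08  ]
[ 0.6009 -0.2193  0.053 ] [ 0.6122 -0.3574  0.053 ] -1.4894835863803861
[ 0.6077 -0.2082  0.053 ] [ 0.6178 -0.342   0.053 ] -1.495402692212473
[  0.9923  -0.1241 337.3824 182.5118] [317 177] [358 188]
[ 0.6085 -0.2816  0.05  ] -1.4735436178313746
```

```bash
python3 -m inch '0 0 -0.029 -17.6 27.4 0 60;0 0 0 -17.6 27.4 0 60;0 0 0 -17.6 27.4 0 60;0 0 0 -17.6 27.4 0 60;0 0.14 0 0 0 0 60;0 0.14 0 0 0 0 60;0 0.14 0 0 0 0 60;0 0.14 0 0 0 0 60'
python3 -m inch '0 0.14 0 0 0 0 60;0 0.085 0 0 0 0 60;0 0 0 0 0 0 60;0 0 0 0 0 0 60;0 0 0 0 0 0 60;0 0 0 0 0 0 60;0 0 0 0 0 0 60;0 0 0 0 0 0 60'
cat >> h.py <<'E'
from scipy.spatial.transform import Rotation as Ro
def togo(p,R=None):
    s=ctrl.state();R0=Ro.from_euler('xyz',s['ee_rot']);print('pos',s['position'],'tz',R0.as_matrix()[:,2],'ty',R0.as_matrix()[:,1])
    print('shift mm',R0.inv().apply(np.array(p)-s['position'])*1000)
    if R is not None: print('turn',(R0.inv()*Ro.from_matrix(R)).as_rotvec())
def orient(y,tilt):  # tool y horizontal at world angle y, tilt about tool y
    return (Ro.from_euler('z',y+np.pi/2)*Ro.from_euler('x',np.pi)*Ro.from_euler('y',tilt)).as_matrix()
np.set_printoptions(precision=4,suppress=True)
E
python3 -c "
from h import *
togo([.608,-.283,.083],orient(.086,np.pi/4))"
```

```text
time: 6.7
position: [0.6115, -0.272, 0.1858]
ee_rot: [3.139, -0.565, 1.668]
wrist_force: [0.5, 0.8, -0.2]
grip_width: 0.0603
finger_force: 0.0
time: 7.5
position: [0.6108, -0.2727, 0.185]
ee_rot: [3.141, -0.784, 1.666]
wrist_force: [0.4, 0.2, 0.0]
grip_width: 0.0602
finger_force: 0.0
pos [ 0.6108 -0.2727  0.185 ] tz [-0.0664  0.7029 -0.7082] ty [0.9955 0.0944 0.0003]
shift mm [-79.0817  -3.8089  65.1298]
turn [-0.0058  0.0015  0.0063]
```

```bash
python3 -m inch '0 0 0 -26.4 -1.3 21.7 60;0 0 0 -26.4 -1.3 21.7 60;0 0 0 -26.3 -1.2 21.7 60;0 0 0 0 0 0 60;0 0 0 0 0 30 60;0 0 0 0 0 30 60;0 0 0 0 0 20 60;0 0 0 0 0 0 60'
python3 -c "
from h import *
togo([.6034,-.2264,.0266],orient(.086,np.pi/4));print(ctrl.state()['wrist_force'])"
python3 -m inch '0 0 0 0 0 0 10;0 0 0 0 0 0 10;0 0 0 0 0 0 10;0 0 0 0 0 0 10;0 0 0 0 0 0 10;0 0 0 0 0 0 10;0 0 0 0 0 0 10;0 0 0 0 0 0 10' 55
```

```text
time: 8.3
position: [0.6024, -0.2247, 0.0265]
ee_rot: [-3.141, -0.787, 1.667]
wrist_force: [-0.5, -0.5, 0.2]
grip_width: 0.0603
finger_force: 0.0
pos [ 0.6024 -0.2247  0.0265] tz [-0.0686  0.7047 -0.7062] ty [ 0.9954  0.0962 -0.0006]
shift mm [-1.1825  0.8769 -1.3929]
turn [-0.0078 -0.0013  0.0069]
[-0.4962 -0.5283  0.1592]
time: 9.1
position: [0.6026, -0.2272, 0.026]
ee_rot: [3.142, -0.785, 1.665]
wrist_force: [-1.1, -3.0, 3.5]
grip_width: 0.0216
finger_force: 55.0
```

```bash
python3 -m inch '0 0 0 20 0 -20 10;0 0 0 35 0 -35 10;0 0 0 35 0 -35 10;0 0 0 25 0 -25 10;0 -0.14 0 0 0 0 10;0 -0.14 0 0 0 0 10;0 -0.14 0 0 0 0 10;0 -0.14 0 0 0 0 10'
python3 -m inch '0 -0.14 0 0 0 0 10;0 -0.14 0 0 0 0 10;0 -0.14 0 0 0 0 10;0 -0.14 0 0 0 0 10;0 -0.14 0 0 0 0 10;0 -0.14 0 0 0 0 10;0 -0.14 0 0 0 0 10;0 -0.031 0 0 0 0 10'
python3 -m inch '0 0 0 0 0 0 10;0 0 0 0 0 0 10;0 0 0 0 0 0 10;0 0 0 0 0 0 10;0 0 0 0 0 0 10;0 0 0 0 0 0 10;0 0 0 0 0 0 10;0 0 0 0 0 0 10'
python3 - <<'E'
from h import *
s=snap('scene','s3');t=snap('top','t3')
togo([.604,-.227,.076],orient(.096,-np.pi/4))
r=lambda im,x,y,w,h:cv2.resize(im[y:y+h,x:x+w,::-1],(400,300),interpolation=cv2.INTER_CUBIC)
cv2.imwrite('pics/c3.png',np.hstack([r(s,90,130,160,120),r(t,260,120,120,90)]))
E
```

```text
time: 9.9
position: [0.6026, -0.2272, 0.1889]
ee_rot: [3.14, -0.219, 1.665]
wrist_force: [1.3, 0.6, -4.6]
grip_width: 0.0215
finger_force: 55.0
time: 10.7
position: [0.6025, -0.223, 0.1865]
ee_rot: [-3.138, 0.789, 1.674]
wrist_force: [-0.6, 1.2, -4.7]
grip_width: 0.0217
finger_force: 55.0
time: 11.5
position: [0.6025, -0.2269, 0.1886]
ee_rot: [3.142, 0.786, 1.665]
wrist_force: [-0.2, 0.6, -5.1]
grip_width: 0.0215
finger_force: 55.0
pos [ 0.6025 -0.2268  0.1885] tz [ 0.0663 -0.7043 -0.7068] ty [ 0.9956  0.0938 -0.0001]
shift mm [79.3409  1.4639 79.7386]
turn [-0.0015  0.0005 -0.0014]
```

View pics/c3.png

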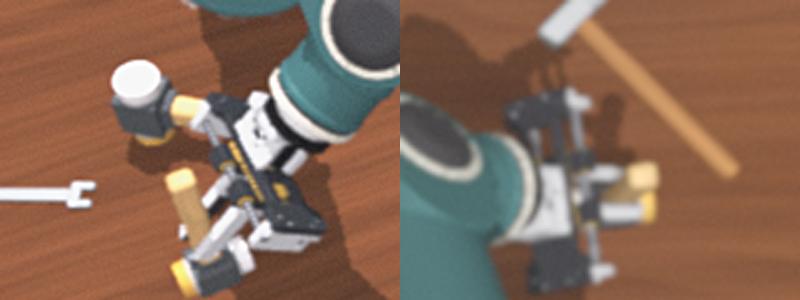

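```bash
python3 -m inch '0 0 0 26 0 26 10;0 0 0 26 0 26 10;0 0 0 20 0 20 10;0 0 0 5 0 5 10;0 0 0 0 0 0 10;0 0 0 1 0 1 10;0 0 0 0.7 0 0.7 10;0 0 0 0 0 0 10'
python3 -m inch '0 0 0 0.7 0 0.7 10;0 0 0 0 0 0 10;0 0 0 0 0 0 10;0 0 0 0 0 0 10;0 0 0 0 0 0 10;0 0 0 0 0 0 10;0 0 0 0 0 0 10;0 0 0 0 0 0 10'
```

```text
time: 12.4
position: [0.603, -0.227, 0.0783]
ee_rot: [3.139, 0.786, 1.663]
wrist_force: [-0.6, -0.4, -4.2]
grip_width: 0.0218
finger_force: 55.0
time: 13.2
position: [0.6025, -0.2269, 0.0762]
ee_rot: [-3.141, 0.786, 1.665]
wrist_force: [0.1, -0.6, -4.6]
grip_width: 0.0215
finger_force: 55.0
```

```bash
python3 -m inch '0 0 0 0.7 0 0.7 10;0 0 0 0.4 0 0.4 10;0 0 0 0 0 0 10;0 0 0 0 0 0 10;0 0 0 0 0 0 10;0 0 0 0 0 0 10;0 0 0 0 0 0 10;0 0 0 0 0 0 10'
python3 -m inch '0 0 0 0.5 0 0.5 10;0 0 0 0.4 0 0.4 10;0 0 0 0 0 0 10;0 0 0 0 0 0 10;0 0 0 0 0 0 10;0 0 0 0 0 0 10;0 0 0 0 0 0 10;0 0 0 0 0 0 10'
```

```text
time: 14.0
position: [0.6027, -0.2269, 0.0758]
ee_rot: [3.141, 0.787, 1.664]
wrist_force: [-5.9, 5.0, 11.4]
grip_width: 0.0217
finger_force: 55.0
time: 14.8
position: [0.6029, -0.227, 0.0758]
ee_rot: [3.14, 0.789, 1.663]
wrist_force: [-11.8, 10.1, 28.1]
grip_width: 0.0216
finger_force: 55.0
```

```bash
python3 -m inch '0 0 0 -0.8 0 -0.8 10;0 0 0 0 0 0 60;0 0 0 0 0 0 60;0 0 0 0 0 0 60;0 0 0 0 0 0 60;0 0 0 0 0 -30 60;0 0 0 0 0 -40 60;0 0 0 0 0 -40 60'
python3 -m inch '0 0 0 -35 0 -35 60;0 0 0 -35 0 -35 60;0 0 0 -35 0 -35 60;0 0.14 0 0 0 0 60;0 0.14 0 0 0 0 60;0 0.14 0 0 0 0 60;0 0.14 0 0 0 0 60;0 0.14 0 0 0 0 60'
python3 - <<'E'
from h import *
s=snap('scene','s4');t=snap('top','t4')
print(ctrl.state()['grip_width']);togo([.6016,-.45,.30],orient(.096,np.pi/4))
r=lambda im,x,y,w,h:cv2.resize(im[y:y+h,x:x+w,::-1],(400,300),interpolation=cv2.INTER_CUBIC)
cv2.imwrite('pics/c4.png',np.hstack([r(s,90,160,160,120),r(t,260,120,120,90)]))
E
```

```text
time: 15.6
position: [0.5947, -0.1487, 0.1529]
ee_rot: [-3.14, 0.786, 1.665]
wrist_force: [-0.1, -0.1, 0.1]
grip_width: 0.0604
finger_force: 0.0
time: 16.4
position: [0.5957, -0.1491, 0.302]
ee_rot: [3.139, 0.081, 1.665]
wrist_force: [0.1, 1.4, -0.3]
grip_width: 0.0602
finger_force: 0.0
0.05981451361088153
pos [ 0.5949 -0.1542  0.301 ] tz [ 0.0077 -0.0819 -0.9966] ty [0.9963 0.0862 0.0006]
shift mm [-294.1856  -18.8254   25.2137]
turn [ 0.004   0.8677 -0.0092]
```

View pics/c4.png

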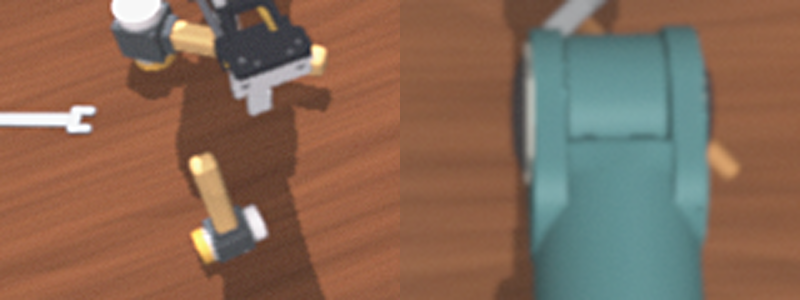

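```bash
python3 -m inch '0 0 0 -36.4 0 3 60;0 0 0 -36.4 0 3 60;0 0 0 -36.4 0 3 60;0 0 0 -36.4 0 3 60;0 0.14 0 0 0 0 60;0 0.14 0 0 0 0 60;0 0.14 0 0 0 0 60;0 0.14 0 0 0 0 60'
python3 -m inch '0 0.14 0 0 0 0 60;0 0.14 0 0 0 0 60;0 0.03 0 0 0 0 60;0 0 0 0 0 0 60;0 0 0 0 0 0 60;0 0 0 0 0 0 60;0 0 0 0 0 0 60;0 0 0 0 0 0 60'
python3 -c "
from h import *
togo([.6071,-.2706,.1493],orient(.094,np.pi/4))"
```

```text
time: 17.3
position: [0.609, -0.2949, 0.3019]
ee_rot: [3.141, -0.478, 1.665]
wrist_force: [0.4, 0.5, 0.3]
grip_width: 0.0597
finger_force: 0.0
time: 18.1
position: [0.6091, -0.2943, 0.3021]
ee_rot: [3.141, -0.782, 1.666]
wrist_force: [-0.4, -0.3, 1.3]
grip_width: 0.0602
finger_force: 0.0
pos [ 0.6091 -0.2943  0.3021] tz [-0.0663  0.7018 -0.7093] ty [0.9955 0.0946 0.0006]
shift mm [-90.898    0.1656 125.1243]
turn [-0.0001  0.003   0.0009]
```

```bash
python3 -m inch '0 0 0 -22.7 0 31.3 60;0 0 0 -22.7 0 31.3 60;0 0 0 -22.7 0 31.3 60;0 0 0 -22.7 0 31.3 60;0 0 0 0 0 40 60;0 0 0 0 0 40 60;0 0 0 0 0 20 60;0 0 0 0 0 0 60'
python3 -m inch '0 0 0 0 0 0 10;0 0 0 0 0 0 10;0 0 0 0 0 0 10;0 0 0 0 0 0 10;0 0 0 0 0 0 10;0 0 0 0 0 0 10;0 0 0 0 0 0 10;0 0 0 0 0 0 10'
python3 -c "
from h import *
togo([.6003,-.2002,.0786],orient(.094,np.pi/4))"
```

```text
time: 18.9
position: [0.5992, -0.1979, 0.0766]
ee_rot: [-3.139, -0.786, 1.666]
wrist_force: [-0.1, 0.4, 0.9]
grip_width: 0.0596
finger_force: 0.0
time: 19.7
position: [0.6001, -0.2007, 0.0779]
ee_rot: [3.142, -0.784, 1.665]
wrist_force: [-1.7, -2.6, 4.6]
grip_width: 0.0215
finger_force: 55.0
pos [ 0.6001 -0.2007  0.0779] tz [-0.0661  0.7029 -0.7082] ty [0.9956 0.0936 0.0001]
shift mm [ 0.8138  0.2447 -0.1472]
turn [ 0.0002  0.0016 -0.0001]
```

```bash
python3 -m inch '0 0 0 20 0 -20 10;0 0 0 35 0 -35 10;0 0 0 30 0 -30 10;0 -0.14 0 0 0 0 10;0 -0.14 0 0 0 0 10;0 -0.14 0 0 0 0 10;0 -0.14 0 0 0 0 10;0 -0.14 0 0 0 0 10'
python3 -m inch '0 -0.14 0 0 0 0 10;0 -0.14 0 0 0 0 10;0 -0.14 0 0 0 0 10;0 -0.14 0 0 0 0 10;0 -0.14 0 0 0 0 10;0 -0.14 0 0 0 0 10;0 -0.031 0 0 0 0 10;0 0 0 0 0 0 10'
python3 - <<'E'
from h import *
s=snap('scene','s5');t=snap('top','t5')
togo([.6001,-.2007,.03],orient(.094,-np.pi/4));print(ctrl.state()['torque'])
r=lambda im,x,y,w,h:cv2.resize(im[y:y+h,x:x+w,::-1],(400,300),interpolation=cv2.INTER_CUBIC)
cv2.imwrite('pics/c5.png',np.hstack([r(s,90,160,160,120),r(t,260,120,120,90)]))
E
```

```text
time: 20.5
position: [0.6001, -0.2004, 0.1984]
ee_rot: [3.14, -0.079, 1.665]
wrist_force: [0.3, -0.5, -5.5]
grip_width: 0.0217
finger_force: 55.0
time: 21.3
position: [0.5998, -0.198, 0.1962]
ee_rot: [-3.137, 0.786, 1.671]
wrist_force: [1.3, -0.4, -5.0]
grip_width: 0.0217
finger_force: 55.0
pos [ 0.5999 -0.2003  0.1977] tz [ 0.0659 -0.7039 -0.7072] ty [ 0.9956  0.0937 -0.0005]
shift mm [118.2247   0.1966 118.88  ]
turn [-0.0004 -0.0001  0.0003]
[ 1.6837  0.0393 -0.0052]
```

View pics/c5.png

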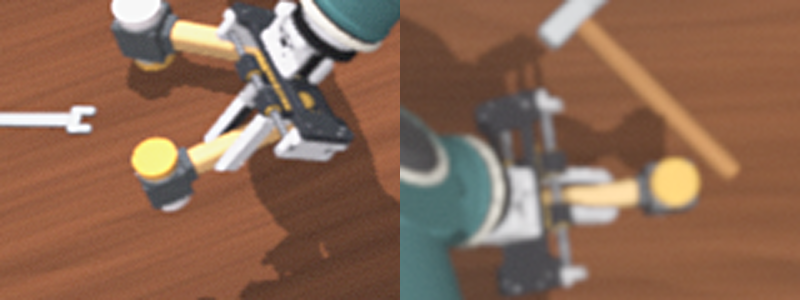

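```bash
python3 -m inch '0 0 0 29 0 29 10;0 0 0 29 0 29 10;0 0 0 29 0 29 10;0 0 0 22 0 22 10;0 0 0 7 0 7 10;0 0 0 2 0 2 10;0 0 0 1 0 1 10;0 0 0 0 0 0 10'
python3 -m inch '0 0 0 0.5 0 0.5 10;0 0 0 0 0 0 10;0 0 0 0.4 0 0.4 10;0 0 0 0 0 0 10;0 0 0 0 0 0 10;0 0 0 0 0 0 10;0 0 0 0 0 0 10;0 0 0 0 0 0 10'
```

```text
time: 22.2
position: [0.6009, -0.2007, 0.0312]
ee_rot: [3.138, 0.787, 1.662]
wrist_force: [-0.1, 0.5, -4.3]
grip_width: 0.0215
finger_force: 55.0
time: 23.0
position: [0.6, -0.2005, 0.0283]
ee_rot: [-3.141, 0.787, 1.665]
wrist_force: [-0.6, -0.0, -3.9]
grip_width: 0.0217
finger_force: 55.0
```

```bash
python3 -m inch '0 0 0 0.6 0 0.6 10;0 0 0 0.5 0 0.5 10;0 0 0 0 0 0 10;0 0 0 0 0 0 10;0 0 0 0 0 0 10;0 0 0 0 0 0 10;0 0 0 0 0 0 10;0 0 0 0 0 0 10'
python3 -m inch '0 0 0 0.5 0 0.5 10;0 0 0 0 0 0 10;0 0 0 0 0 0 10;0 0 0 0 0 0 10;0 0 0 0 0 0 10;0 0 0 0 0 0 10;0 0 0 0 0 0 10;0 0 0 0 0 0 10'
```

```text
time: 23.8
position: [0.6002, -0.2004, 0.0279]
ee_rot: [3.141, 0.788, 1.664]
wrist_force: [-6.4, 8.5, 11.9]
grip_width: 0.022
finger_force: 55.0
time: 24.6
position: [0.6002, -0.2003, 0.0277]
ee_rot: [3.141, 0.789, 1.664]
wrist_force: [-10.5, 12.9, 20.2]
grip_width: 0.0218
finger_force: 55.0
```

```bash
python3 -m inch '0 0 0 -0.8 0 -0.8 10;0 0 0 0 0 0 94;0 0 0 0 0 0 94;0 0 0 0 0 0 94;0 0 0 0 0 0 94;0 0 0 0 0 0 94;0 0 0 0 0 -35 94;0 0 0 0 0 -45 94'
python3 -m inch '0 0 0 -35 0 -35 94;0 0 0 -35 0 -35 94;0 0.14 0 0 0 0 94;0 0.14 0 0 0 0 94;0 0.14 0 0 0 0 94;0 0.14 0 0 0 0 94;0 0.14 0 0 0 0 94;0 0.085 0 0 0 0 94'
python3 -m inch '0 0 0 -36 0 0 94;0 0 0 -36 0 0 94;0 0 0 -36 0 0 94;0 0 0 0 0 0 94;0 0 0 0 0 0 94;0 0 0 0 0 0 94;0 0 0 0 0 0 94;0 0 0 0 0 0 94'
python3 - <<'E'
from h import *
togo([.6054,-.256,.12],orient(.094,0));print(ctrl.state()['grip_width'])
s=get_image('scene');h=cv2.cvtColor(s,cv2.COLOR_RGB2HSV)[220:330,60:260]
m=cv2.inRange(h,(20,150,200),(32,255,255));n,l,st,c=cv2.connectedComponentsWithStats(m);
for i in range(1,n):
    if st[i,4]>15: print(st[i],c[i]+[60,220],atz('scene',*(c[i]+[60,220]),.08))
E
```

```text
time: 25.4
position: [0.5935, -0.145, 0.0834]
ee_rot: [-3.138, 0.788, 1.665]
wrist_force: [1.0, 0.2, 0.3]
grip_width: 0.0743
finger_force: 0.0
time: 26.2
position: [0.595, -0.146, 0.1837]
ee_rot: [3.139, -0.003, 1.662]
wrist_force: [0.5, 0.2, 0.0]
grip_width: 0.0939
finger_force: 0.0
time: 27.0
position: [0.6051, -0.2506, 0.1831]
ee_rot: [3.141, 0.002, 1.666]
wrist_force: [-0.6, 0.1, 0.2]
grip_width: 0.094
finger_force: 0.0
pos [ 0.6051 -0.2506  0.1831] tz [ 0.0003 -0.0019 -1.    ] ty [0.9955 0.0951 0.0001]
shift mm [-5.3007 -0.1778 63.1133]
turn [0.0001 0.0019 0.0013]
0.0940269009759418
[13 94 11 16 29] [ 78.7931 320.6552] [ 0.7111 -0.5052  0.08  ]
```

```bash
python3 -m inch '0 0 0 -5.3 0 30 94;0 0 0 0 0 35 94;0 0 0 0 0 35 94;0 0 0 0 0 30 94;0 0 0 0 0 20 94;0 0 0 0 0 11 94;0 0 0 0 0 0 94;0 0 0 0 0 0 94'
python3 -m inch '0 0 0 0 0 0 30;0 0 0 0 0 0 30;0 0 0 0 0 0 30;0 0 0 0 0 0 30;0 0 0 0 0 0 30;0 0 0 0 0 0 30;0 0 0 0 0 0 30;0 0 0 0 0 0 30' 50
python3 - <<'E'
from h import *
togo([.6054,-.256,.021],orient(.094,0))
s=snap('scene','s6')
r=lambda im,x,y,w,h:cv2.resize(im[y:y+h,x:x+w,::-1],(640,480),interpolation=cv2.INTER_CUBIC)
cv2.imwrite('pics/c6.png',r(s,110,180,160,120))
E
```

```text
time: 27.85
position: [0.606, -0.2571, 0.0229]
ee_rot: [3.141, 0.002, 1.665]
wrist_force: [-0.4, -0.2, -0.5]
grip_width: 0.0938
finger_force: 0.0
time: 28.65
position: [0.6054, -0.2571, 0.0219]
ee_rot: [-3.142, 0.002, 1.665]
wrist_force: [0.7, 0.4, 0.1]
grip_width: 0.0434
finger_force: 50.0
pos [ 0.6054 -0.2571  0.0219] tz [ 0.0001 -0.0019 -1.    ] ty [ 0.9956  0.0939 -0.    ]
shift mm [1.0825 0.092  0.9306]
turn [-0.      0.0019  0.    ]
```

View pics/c6.png

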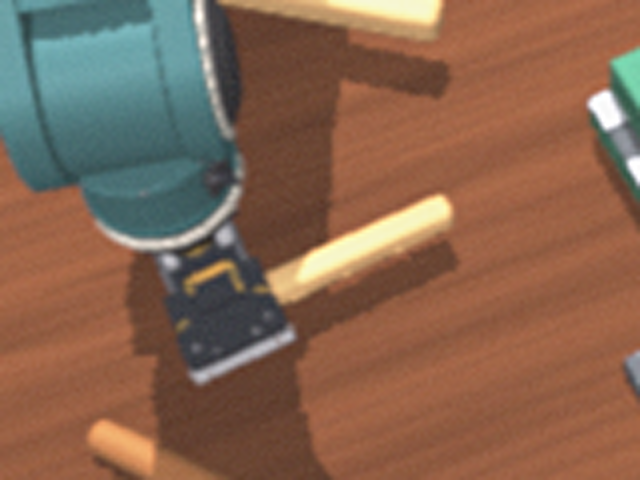

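```bash
python3 -m inch '0 0 0 0 0 -20 30;0 0 0 0 0 -45 30;0 0 0 0 0 -45 30;0 0 0 0 0 -45 30;0 0 0 0 0 -45 30;0 0 0 41 4.7 0 30;0 0 0 41 4.7 0 30;0 0 0 41 4.7 0 30'
python3 -m inch '0 0 0 41 4.7 0 30;0 0 0 41 4.7 0 30;0 0 0 41 4.7 0 30;0 0 0 41 4.7 0 30;0 0 0 41 4.7 0 30;0 0 0 41 4.7 0 30;0 0 0 41 4.7 0 30;0 0 0 0 0 0 30'
python3 -m inch '0 0 0 0 0 0 30;0 0 0 0 0 0 30;0 0 0 0 0 0 30;0 0 0 0 0 0 30;0 0 0 0 0 30 30;0 0 0 0 0 25 30;0 0 0 0 0 0 30;0 0 0 0 0 0 30'
python3 - <<'E'
from h import *
togo([.614,.156,.155],orient(.094,0));print(ctrl.state()['wrist_force'],ctrl.state()['grip_width'])
s=snap('scene','s7');t=snap('top','t7')
r=lambda im,x,y,w,h:cv2.resize(im[y:y+h,x:x+w,::-1],(400,300),interpolation=cv2.INTER_CUBIC)
cv2.imwrite('pics/c7.png',np.hstack([r(s,245,140,120,90),r(t,160,160,100,75)]))
E
```

```text
time: 29.5
position: [0.6073, -0.1316, 0.2215]
ee_rot: [-3.141, 0.002, 1.664]
wrist_force: [1.2, 0.2, -4.3]
grip_width: 0.0442
finger_force: 50.0
time: 30.3
position: [0.612, 0.1627, 0.2207]
ee_rot: [-3.14, -0.001, 1.672]
wrist_force: [-1.2, -0.5, -4.8]
grip_width: 0.0435
finger_force: 50.0
time: 31.1
position: [0.6139, 0.1556, 0.1668]
ee_rot: [-3.142, 0.002, 1.664]
wrist_force: [0.8, -0.5, -2.8]
grip_width: 0.0435
finger_force: 50.0
pos [0.6139 0.1556 0.1668] tz [ 0.0001 -0.0018 -1.    ] ty [ 0.9956  0.0934 -0.0001]
shift mm [ 0.4437  0.1465 11.7938]
turn [-0.0001  0.0018 -0.0005]
[ 0.8142 -0.5158 -2.7502] 0.0434862092645431
```

View pics/c7.png

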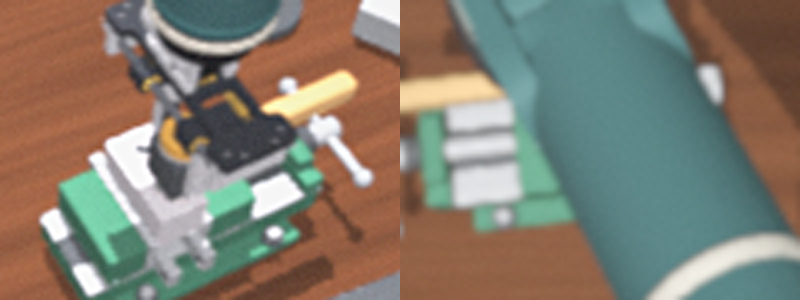

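```bash
python3 -m inch '0 0 0 0 0 4 30;0 0 0 0 0 4 30;0 0 0 0 0 4 30;0 0 0 0 0 1 30;0 0 0 0 0 1 30;0 0 0 0 0 1 30;0 0 0 0 0 1 30;0 0 0 0 0 1 30'
python3 -m inch '0 0 0 0 0 0.6 30;0 0 0 0 0 0.6 30;0 0 0 0 0 0.6 30;0 0 0 0 0 0.6 30;0 0 0 0 0 0.6 30;0 0 0 0 0 0 30;0 0 0 0 0 0 30;0 0 0 0 0 0 30'
```

```text
time: 32.0
position: [0.6137, 0.1558, 0.1491]
ee_rot: [3.142, 0.002, 1.665]
wrist_force: [0.1, -0.5, -5.0]
grip_width: 0.0434
finger_force: 50.0
time: 32.8
position: [0.6147, 0.1558, 0.1469]
ee_rot: [3.139, 0.002, 1.665]
wrist_force: [4.2, -0.6, 4.6]
grip_width: 0.0437
finger_force: 50.0
```

```bash
python3 -m inch '0 0 0 0 0 0.6 30;0 0 0 0 0 0.6 30;0 0 0 0 0 0.6 30;0 0 0 0 0 0.6 30;0 0 0 0 0 0.6 30;0 0 0 0 0 0 30;0 0 0 0 0 0 30;0 0 0 0 0 0 30'
python3 -m inch '0 0 0 0 0 -10 30;0 0 0 0 0 -10 30;0 0 0 0 -30 0 30;0 0 0 -3 -30 0 30;0 0 0 0 0 0 30;0 0 0 0 0 0 30;0 0 0 0 0 0 30;0 0 0 0 0 0 30'
```

```text
time: 33.6
position: [0.6148, 0.1558, 0.1438]
ee_rot: [3.139, 0.002, 1.665]
wrist_force: [5.7, -0.5, 4.2]
grip_width: 0.0439
finger_force: 50.0
time: 34.4
position: [0.5547, 0.1473, 0.1631]
ee_rot: [-3.141, 0.002, 1.665]
wrist_force: [-0.2, 0.3, -4.2]
grip_width: 0.0438
finger_force: 50.0
```

```bash
python3 -m inch '0 0 0 4 0 6 30;0 0 0 0 0 6 30;0 0 0 0 0 1 30;0 0 0 0 0 1 30;0 0 0 0 0 1 30;0 0 0 0 0 1 30;0 0 0 0 0 0 30;0 0 0 0 0 0 30'
python3 -m inch '0 0 0 0 0 0.7 30;0 0 0 0 0 0.7 30;0 0 0 0 0 0.7 30;0 0 0 0 0 0.7 30;0 0 0 0 0 0 30;0 0 0 0 0 0 30;0 0 0 0 0 0 30;0 0 0 0 0 0 30'
```

```text
time: 35.2
position: [0.5539, 0.151, 0.1472]
ee_rot: [3.142, 0.002, 1.665]
wrist_force: [-0.4, -0.6, -5.0]
grip_width: 0.0438
finger_force: 50.0
time: 36.0
position: [0.5539, 0.1511, 0.1444]
ee_rot: [-3.142, 0.002, 1.665]
wrist_force: [-0.4, -0.4, -4.1]
grip_width: 0.0437
finger_force: 50.0
```

```bash
python3 -m inch '0 0 0 0 0 0.6 30;0 0 0 0 0 0.6 30;0 0 0 0 0 0.6 30;0 0 0 0 0 0 30;0 0 0 0 0 0 30;0 0 0 0 0 0 30;0 0 0 0 0 0 30;0 0 0 0 0 0 30'
python3 -m inch '0 0 0 0 0 0.5 30;0 0 0 0 0 0.5 30;0 0 0 0 0 0.5 30;0 0 0 0 0 0.5 30;0 0 0 0 0 0 30;0 0 0 0 0 0 30;0 0 0 0 0 0 30;0 0 0 0 0 0 30'
```

```text
time: 36.8
position: [0.5539, 0.1511, 0.1426]
ee_rot: [3.141, 0.002, 1.665]
wrist_force: [-2.7, -0.6, 4.1]
grip_width: 0.0441
finger_force: 50.0
time: 37.6
position: [0.5539, 0.1512, 0.1405]
ee_rot: [3.142, 0.002, 1.665]
wrist_force: [-1.0, -0.1, 4.4]
grip_width: 0.0438
finger_force: 50.0
```

```bash
python3 -m inch '0 0 0 0 0 0.5 30;0 0 0 0 0 0.5 30;0 0 0 0 0 0 30;0 0 0 0 0 0 30;0 0 0 0 0 0 30;0 0 0 0 0 0 30;0 0 0 0 0 0 30;0 0 0 0 0 0 30'
python3 -m inch '0 0 0 0 0 -10 30;0 0 0 0 0 -10 30;0 0 0 3 30 0 30;0 0 0 0 30 0 30;0 0 0 0 0 0 30;0 0 0 0 0 8 30;0 0 0 0 0 8 30;0 0 0 0 0 0 30'
```

```text
time: 38.4
position: [0.554, 0.1511, 0.1399]
ee_rot: [3.141, 0.002, 1.665]
wrist_force: [-3.5, -1.9, 7.8]
grip_width: 0.0436
finger_force: 50.0
time: 39.2
position: [0.612, 0.1594, 0.1421]
ee_rot: [-3.139, 0.002, 1.665]
wrist_force: [-0.2, -0.8, -4.4]
grip_width: 0.0436
finger_force: 50.0
```

```bash
python3 -m inch '0 0 0 0 0 0.5 30;0 0 0 0 0 0.5 30;0 0 0 0 0 0.5 30;0 0 0 0 0 0 30;0 0 0 0 0 0 30;0 0 0 0 0 0 30;0 0 0 0 0 0 30;0 0 0 0 0 0 30'
python3 -m inch '0 0 0 0 0 0.5 30;0 0 0 0 0 0.5 30;0 0 0 0 0 0.5 30;0 0 0 0 0 0 30;0 0 0 0 0 0 30;0 0 0 0 0 0 30;0 0 0 0 0 0 30;0 0 0 0 0 0 30'
```

```text
time: 40.0
position: [0.6133, 0.1597, 0.142]
ee_rot: [-3.142, 0.002, 1.665]
wrist_force: [-0.1, -0.2, -5.2]
grip_width: 0.0436
finger_force: 50.0
time: 40.8
position: [0.6133, 0.1597, 0.1405]
ee_rot: [-3.142, 0.002, 1.665]
wrist_force: [0.7, 0.6, -4.1]
grip_width: 0.0434
finger_force: 50.0
```

```bash
python3 -m inch '0 0 0 -3 0 0.4 30;0 0 0 0 0 0.4 30;0 0 0 0 0 0.4 30;0 0 0 0 0 0.4 30;0 0 0 0 0 0 30;0 0 0 0 0 0 30;0 0 0 0 0 0 30;0 0 0 0 0 0 30'
python3 -m inch '0 0 0 0 0 0.4 30;0 0 0 0 0 0.4 30;0 0 0 0 0 0.4 30;0 0 0 0 0 0 30;0 0 0 0 0 0 30;0 0 0 0 0 0 30;0 0 0 0 0 0 30;0 0 0 0 0 0 30'
```

```text
time: 41.6
position: [0.6138, 0.1564, 0.1399]
ee_rot: [3.141, 0.003, 1.665]
wrist_force: [-5.3, -3.7, 11.0]
grip_width: 0.0439
finger_force: 50.0
time: 42.4
position: [0.6139, 0.1564, 0.1398]
ee_rot: [3.14, 0.003, 1.664]
wrist_force: [-10.8, -5.4, 26.0]
grip_width: 0.0436
finger_force: 50.0
```

```bash
python3 -m inch '0 0 0 0 0 -10 30;0 0 0 0 0 -5 30;0 0 0 0 -30 0 30;0 0 0 -1 -30 0 30;0 0 0 0 0 0 30;0 0 0 0 0 7 30;0 0 0 0 0 5 30;0 0 0 0 0 1 30'
python3 -m inch '0 0 0 0 0 0.5 30;0 0 0 0 0 0.5 30;0 0 0 0 0 0.5 30;0 0 0 0 0 0.5 30;0 0 0 0 0 0 30;0 0 0 0 0 0 30;0 0 0 0 0 0 30;0 0 0 0 0 0 30'
```

```text
time: 43.2
position: [0.5544, 0.1501, 0.1397]
ee_rot: [-3.141, 0.002, 1.664]
wrist_force: [-10.7, -5.5, 23.9]
grip_width: 0.0439
finger_force: 50.0
time: 44.0
position: [0.5544, 0.1501, 0.1397]
ee_rot: [3.141, 0.003, 1.664]
wrist_force: [-19.2, -8.1, 42.2]
grip_width: 0.0434
finger_force: 50.0
```

```bash
python3 -m inch '0 0 0 0 0 -10 30;0 0 0 0 0 -6 30;0 0 0 0 30 0 30;0 0 0 1 30 0 30;0 0 0 0 0 0 30;0 0 0 0 0 7 30;0 0 0 0 0 5 30;0 0 0 0 0 1 30'
python3 -m inch '0 0 0 0 0 0.5 30;0 0 0 0 0 0.5 30;0 0 0 0 0 0.5 30;0 0 0 0 0 0.5 30;0 0 0 0 0 0 30;0 0 0 0 0 0 30;0 0 0 0 0 0 30;0 0 0 0 0 0 30'
```

```text
time: 44.8
position: [0.6128, 0.1567, 0.1399]
ee_rot: [-3.14, 0.002, 1.665]
wrist_force: [-0.2, 0.4, -4.7]
grip_width: 0.0436
finger_force: 50.0
time: 45.6
position: [0.6135, 0.1567, 0.1398]
ee_rot: [3.141, 0.002, 1.665]
wrist_force: [-7.9, -1.8, 9.4]
grip_width: 0.0437
finger_force: 50.0
```

```bash
python3 -m inch '0 0 0 0 0 0.5 30;0 0 0 0 0 0.5 30;0 0 0 0 0 0.4 30;0 0 0 0 0 0 30;0 0 0 0 0 0 30;0 0 0 0 0 0 30;0 0 0 0 0 0 30;0 0 0 0 0 0 30'
python3 -m inch '0 0 0 0 0 -10 30;0 0 0 0 0 -30 30;0 0 0 0 0 -40 30;0 0 0 0 0 0 30;0 0 0 0 0 0 30;0 0 0 0 0 0 30;0 0 0 0 0 0 30;0 0 0 0 0 0 30'
python3 - <<'E'
from h import *
togo([.6054,-.257,.225],orient(.094,0))
E
```

```text
time: 46.4
position: [0.6135, 0.1568, 0.1397]
ee_rot: [3.141, 0.003, 1.665]
wrist_force: [-14.3, -5.9, 29.6]
grip_width: 0.0438
finger_force: 50.0
time: 47.2
position: [0.6132, 0.1568, 0.2164]
ee_rot: [-3.14, 0.002, 1.665]
wrist_force: [-1.5, -0.0, -5.5]
grip_width: 0.043
finger_force: 50.0
pos [0.6132 0.1568 0.2164] tz [-0.0013 -0.0022 -1.    ] ty [ 0.9956  0.094  -0.0015]
shift mm [-411.2222  -46.6616   -7.7267]
turn [-0.0015  0.002   0.0001]
```

```bash
python3 -m inch '0 0 0 -41 -4.7 0 30;0 0 0 -41 -4.7 0 30;0 0 0 -41 -4.7 0 30;0 0 0 -41 -4.7 0 30;0 0 0 -41 -4.7 0 30;0 0 0 -41 -4.7 0 30;0 0 0 -41 -4.7 0 30;0 0 0 -41 -4.7 0 30'
python3 -m inch '0 0 0 -41 -4.7 0 30;0 0 0 -41 -4.7 0 30;0 0 0 0 0 45 30;0 0 0 0 0 45 30;0 0 0 0 0 45 30;0 0 0 0 0 35 30;0 0 0 0 0 15 30;0 0 0 0 0 5 30'
python3 -m inch '0 0 0 0 0 1.5 30;0 0 0 0 0 1 30;0 0 0 0 0 0.5 30;0 0 0 0 0 0 30;0 0 0 0 0 0 30;0 0 0 0 0 0 30;0 0 0 0 0 0 30;0 0 0 0 0 0 30'
```

```text
time: 48.0
position: [0.6065, -0.1749, 0.2176]
ee_rot: [-3.141, 0.002, 1.665]
wrist_force: [0.6, 0.5, -4.9]
grip_width: 0.044
finger_force: 50.0
time: 48.8
position: [0.6047, -0.2557, 0.0267]
ee_rot: [-3.14, 0.001, 1.665]
wrist_force: [0.4, -0.2, -4.4]
grip_width: 0.0435
finger_force: 50.0
time: 49.6
position: [0.6053, -0.2561, 0.0252]
ee_rot: [-3.142, 0.002, 1.665]
wrist_force: [-0.3, -0.2, -4.8]
grip_width: 0.0436
finger_force: 50.0
```

```bash
python3 -m inch '0 0 0 0 0 1 30;0 0 0 0 0 0.7 30;0 0 0 0 0 0.5 30;0 0 0 0 0 0.5 30;0 0 0 0 0 0.5 30;0 0 0 0 0 0 30;0 0 0 0 0 0 30;0 0 0 0 0 0 30'
python3 -m inch '0 0 0 0 0 0.4 30;0 0 0 0 0 0.3 30;0 0 0 0 0 0 30;0 0 0 0 0 0 94;0 0 0 0 0 0 94;0 0 0 0 0 0 94;0 0 0 0 0 0 94;0 0 0 0 0 0 94'
```

```text
time: 50.4
position: [0.6053, -0.2561, 0.0219]
ee_rot: [-3.142, 0.002, 1.665]
wrist_force: [0.9, 0.2, -3.7]
grip_width: 0.0439
finger_force: 50.0
time: 51.2
position: [0.6053, -0.2561, 0.0212]
ee_rot: [-3.142, 0.002, 1.665]
wrist_force: [0.2, 0.8, 0.1]
grip_width: 0.0804
finger_force: 0.0
```

Released on the bench; withdraw straight up and check by image numbers.

```bash
python3 -m inch '0 0 0 0 0 0 94;0 0 0 0 0 0 94;0 0 0 0 0 -30 94;0 0 0 0 0 -45 94;0 0 0 0 0 -45 94;0 0 0 0 0 -45 94;0 0 0 0 0 -45 94;0 0 0 0 0 0 94'
python3 -m inch '0 0 0 0 -45 0 94;0 0 0 0 -45 0 94;0 0 0 0 -45 0 94;0 0 0 0 0 0 94;0 0 0 0 0 0 94;0 0 0 0 0 0 94;0 0 0 0 0 0 94;0 0 0 0 0 0 94'
python3 - <<'E'
from h import *
s=snap('scene','s8');t=snap('top','t8');s0=cv2.imread('pics/s2.png')[:,:,::-1];t0=cv2.imread('pics/t2.png')[:,:,::-1]
# brass face, parallel-end shift against t2 (phase correlation of end patches), block dots
for n,im,roi in(('scene',s,(120,220,120,90)),('top',t,(300,160,90,60))):
    x,y,w,h=roi;m=cv2.inRange(cv2.cvtColor(im[y:y+h,x:x+w],cv2.COLOR_RGB2HSV),(20,130,170),(32,255,255))
    k,l,st,c=cv2.connectedComponentsWithStats(m)
    if k>1:
        i=1+st[1:,4].argmax();p=c[i]+[x,y];print(n,'brass',st[i,4],p,atz(n,*p,.08))
def match(a,b,u,v,r=4):
    a,b=(cv2.cvtColor(np.ascontiguousarray(i),cv2.COLOR_RGB2GRAY) for i in(a,b));q=a[v-r:v+r+1,u-r:u+r+1];f=cv2.matchTemplate(b[v-12:v+13,u-12:u+13],q,cv2.TM_CCOEFF_NORMED)
    _,s_,_,l=cv2.minMaxLoc(f);return np.array(l)-(12-r),round(s_,2)
for n,(u,v) in{'+y+':(206,171),'-y+':(217,170),'+y-':(210,213),'-y-':(221,212)}.items():print(n,match(t0,t,u,v))
for n,(u,v) in{'dot-':(287,185),'dot+':(297,198)}.items():print(n,match(s0,s,u,v))
print(ctrl.state()['time'],ctrl.state()['wrist_force'])
E
```

```text
time: 52.0
position: [0.6076, -0.2563, 0.2378]
ee_rot: [3.134, 0.006, 1.665]
wrist_force: [0.9, 0.3, -0.1]
grip_width: 0.0939
finger_force: 0.0
time: 52.8
position: [0.4715, -0.268, 0.2309]
ee_rot: [-3.141, 0.001, 1.666]
wrist_force: [-0.0, -0.5, -0.6]
grip_width: 0.0939
finger_force: 0.0
top brass 50 [331.68 181.86] [ 0.6072 -0.2557  0.08  ]
+y+ (array([0, 0]), 1.0)
-y+ (array([0, 0]), 1.0)
+y- (array([0, 0]), 1.0)
-y- (array([0, 0]), 1.0)
dot- (array([0, 2]), 0.91)
dot+ (array([0, 2]), 0.95)
52.9 [-0.3077  0.2754 -0.4544]
```

```bash
python3 -c "
from cell import ctrl
print(ctrl.sign_off())"
```

```text
the job is handed in; nothing more can be done
None
```

The job is handed in at about 53 s of the 72 s; the hand-in gave no verdict, so what follows is my own measurement. The crept parallel is back level with the other. The block was tapped down with the nylon face until both ends stopped at the same height (about 118 mm), with last presses of about 47 N and 34 N. The mallet stands on its nylon face on the bench.

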